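# Tip the meter onto its back and push it home in the angle stop

## Task

The hand meter has been left standing on its long edge with its dial facing the robot. Push it over onto its back, so that the dial faces up, and push it along the bench into the corner of the aluminium angle stop until its far long side lies flush along the long bar and its left end touches the short arm. Only push it, never pick it up or let it fall on its face, and leave the other things on the bench where they are.

Things in the scene. Friction and masses are not known exactly. Their poses are not given: they have to be found in the camera images.
- meter_mid (a point): Centre of the hand meter's case: a block 152 mm long (own x), 78 wide over the flat rubber side strips (own y), 34 thick (own z), corners slightly rounded. Own +z points out of the dial face; the round dial, 38 mm across, stands 15 mm proud, centred 12 mm towards own -x. At the start the point is 39 mm above the bench, own y down, dial to the robot, turned up to 0.35 rad. Lying on its back: 17 mm above the bench, own z up.
- angle_stop: Aluminium L, bars 18 mm high, 24 wide, screwed down. Origin: inner corner, on the bench. Long bar's inner face: plane own x = 0, from the origin 320 mm along own -y (to the right). Short arm's inner face: plane own y = 0, 95 mm along own -x (to the robot). Turned up to 0.1 rad. The meter is home on its back with its centre 39 mm from the long bar's face, 76 mm from the short arm's, long sides along own y.
- probe_red: bystander: red test probe lying on the bench, 115 mm long, 12 mm thick; origin under its middle
- oil_bottle: bystander: small brown dropper bottle standing left of the stop, 33 mm across, 102 mm high; origin at the centre of its foot
- threadlock_bottle: bystander: red squeeze bottle standing behind the stop, 50 x 78 mm, 192 mm high; origin at the centre of its foot
- bearing: bystander: ball bearing lying flat left of the stop, 47 mm across, 14 mm high; origin under its middle
- bearing_small: bystander: small ball bearing lying flat to the right of the stop, 35 mm across, 11 mm high; origin under its middle
- spanner_13: bystander: steel spanner lying to the right of the meter, 188 mm long, 25 mm wide, 8 mm high; origin under its middle
- meter: The same hand meter, loose, 0.25 to 0.4 kg; origin at the centre of the back of its case, axes as above. It stands freely on its 34 mm thick long edge, top edge 78 mm up; a slow push of a few N near the top edge on the dial side, above the dial, tips it past balance after about 30 mm and it falls onto its back, away from the robot. It slides on the bench with a few N.

How it is judged (in metres and radians):
On the way:
1. the meter lies on its back, dial up (angle between meter_mid's own z axis and vertical below 0.15 rad), for 0.2 s.
At the end, for the whole second after the job is handed in: The meter lies at rest flat on its back (within 0.08 rad), dial up, its far long side within 7 mm of the long bar and parallel to it within 0.07 rad, its left end within 7 mm of the short arm (angle between meter_mid's own z axis and vertical below 0.08 rad and height (world z) of meter_mid below 0.022 m and x of meter_mid in the frame of angle_stop between -0.046 and -0.034 m and y of meter_mid in the frame of angle_stop between -0.083 and -0.07 m and angle between the x axis of meter_mid and the y axis of angle_stop, either way round below 0.07 rad and linear speed of meter below 0.01 m/s); the robot touches nothing.
It fails at once if the meter is picked up (raised about 15 mm or more off the bench) ((angle between meter_mid's own z axis and vertical below 0.3 rad and height (world z) of meter_mid above 0.036 m) or height (world z) of meter_mid above 0.056 m).
It fails at once if the meter falls on its face (angle between meter_mid's own z axis and vertical above 2.3 rad).
It fails at once if a bystander is moved by more than 20 mm (distance of any of probe_red, oil_bottle, threadlock_bottle, bearing, bearing_small, spanner_13 from where it was at the start of the episode above 0.02 m).
It also fails if it takes over 69 s, if anything falls off the work surface, if the arm or the gripper's body presses on something with over 40 N, if the wrist force passes 120 N, or if a joint passes its speed limit or range.

## Robot

A 7-joint arm with a two-finger parallel gripper is mounted at the origin on a cart in front of the work surface, level with it; the furniture and walls round the work are solid. World frame = base frame: x ahead of the robot, y to its left, z up, the work surface at z = 0. Lengths are in mm, angles in rad, forces in N, time in s.
With the tool pointing down it reaches from about 425 to 950 mm from the base axis. Payload 16.7 kg.
Tool frame: the origin (TCP) lies midway between the tips of the shut fingers; the grasp point (between the pads) lies 19 mm behind it; z points along the fingers, y is the line along which they close (so a half turn about z gives the same grasp; the last joint's range is limited). The gripper opens to 94 mm and grips with 3 to 60 N. Pads are 16 mm wide; open, the fingers measure 119 mm over their backs; the gripper's body (75 mm by 177 mm) begins 78 mm behind the grasp point.
Start: joints at [1.151, 0.426, 0.074, 1.606, -0.034, 1.111, -0.067], TCP at [179.884, -650.549, 181.967] pointing down, gripper open.
Joint ranges: [-2.85, 2.85], [-0.5, 2.14], [-1.23, 1.37], [0.21, 2.46], [-1.02, 4.16], [0.16, 2.05], [-2.73, 2.73]. Speed limits (rad/s): [1.89, 1.89, 2.39, 2.39, 3.01, 3.01, 3.01].

## Interface

Orientations are given as a unit quaternion [w, x, y, z].
In Python, from station import env gives the robot as it stands.
- The arm moves only by the tool play_rows, never from a script. Its argument "commands" is text: rows parted by semicolons, each of 6 numbers parted by spaces: the shift along the tool's x, y, z in mm, then the turn, a rotation vector about the tool's x, y, z in degrees. A call has 1 to 20 rows; each row shifts and turns the commanded pose from where the row before left it, along the tool's axes as they then stand; what a row does not reach is not made up. A row lasts 1/10 s, in which the tool goes at most 50 mm and 8.59 degrees, less where a joint would pass 70% of its speed; a pose out of reach is approached as far as the arm can. A call is refused whole if a number of a shift passes 50 or a number of a turn 8.59, either way. A call with a gripper value outside its range is refused whole. "jaw" is the closure, from -1 (fully open) to 1 (shut), set as the call begins (left out, the last holds). The fingers move at their own pace and stop on an object; "force" is the grip in N (left out, the last holds). Time passes only in rows, so rows that do not move let the fingers close. It gives the time, the measured TCP pose, the force, the opening and the grip force at its end, in the units of the state.
- env.get_obs(): the state, without advancing time (a new reading comes with each control period).
- env.read_camera(name): name is "scene" or "top"; returns the picture (480x640x3 uint8, red, green, blue); there is no depth.
- env.get_calibration(name): a dict with "K" (3x3 intrinsics, pixels), "k1" (the pictures are not rectified: a ray, as slopes to the right and down, at radius r is drawn at 1 + k1 r^2 times it, then the intrinsics apply), "rvec" (rotation vector, rad) and "tvec" (3), from world to camera coordinates, as OpenCV has them. Camera axes: x right, y down, z forward; pixel columns grow to the right and rows downward; lengths in mm; the calibration is good to about 2 mm. A picture is of the moment at which its call begins. get_calibration takes no time and is no camera call.
- env.hand_in(): hands the job in; it is judged then, once.
The state is a dict: "time": time; "joint_pos": joint angles; "joint_velocities": joint speeds; "joint_torque": joint torques, N m; "eef_pos": TCP position; "orientation": TCP orientation; "ft_force": force on the tool from outside, world axes, zero at the start; "ft_torque": the same for the moment, N m; "gripper_width": finger opening in mm; "finger_force": force on a finger pad.
Only numpy, scipy, OpenCV 4.12 (cv2) and the standard library are available. Lean on these libraries where they do the work, as an engineer would, in place of code of your own. Each camera call takes 0.05 s, during which the arm holds its last target. There are 200 camera calls.

## Working session

There is one attempt and no reset: what is moved stays moved. The work goes in short steps, Python scripts to look and compute and a tool call to move; the robot and the scene stay as the last step left them, time stands still between calls to the robot, and variables do not carry over. Pictures are saved under pics/ and viewed, at most 10 in all, crops included, and the job is handed in when it is done.

Besides the shell and the picture viewer there is one more tool, called in YAML: its name, and indented under it one key for each argument. play_rows: Moves the arm, as the interface text tells. Its arguments: {"type":"object","properties":{"commands":{"type":"string"},"jaw":{"type":"number"},"force":{"type":"number"}},"required":["commands"]}

```bash
ls; mkdir -p pics; cat > h.py <<'E'
import numpy as np, cv2
from station import env
def cal(n):
    c=env.get_calibration(n);K=np.array(c["K"],float);R=cv2.Rodrigues(np.array(c["rvec"],float))[0];t=np.array(c["tvec"],float).ravel()
    return K,float(c["k1"]),R,t
def ray(n,uv,z):
    K,k1,R,t=cal(n);d=np.array([k1,0,0,0.]);
    p=cv2.undistortPoints(np.array(uv,float).reshape(-1,1,2),K,d).reshape(-1,2)
    D=np.c_[p,np.ones(len(p))]@R;C=-R.T@t
    return C+D*((z-C[2])/D[:,2])[:,None]
def proj(n,P):
    K,k1,R,t=cal(n)
    return cv2.projectPoints(np.array(P,float).reshape(-1,1,3),R,t,K,np.array([k1,0,0,0.]))[0].reshape(-1,2)
def snap(n,f):
    im=env.read_camera(n);cv2.imwrite(f"pics/{f}.png",cv2.cvtColor(im,cv2.COLOR_RGB2BGR));return im
E
python3 - <<'E'
from h import *
snap("scene","s0");snap("top","t0")
for n in("scene","top"):
    K,k1,R,t=cal(n);print(n,K.tolist(),k1,-R.T@t,R.round(2).tolist())
o=env.get_obs();print(o)
E
```

```text
pics
scene [[441.3199890209082, 0.0, 323.95438175128373], [0.0, 441.3199890209082, 241.64671542408584], [0.0, 0.0, 1.0]] -0.0926887007240186 [158.79193921 820.83824785 776.31751684] [[-0.88, -0.48, -0.02], [-0.28, 0.55, -0.79], [0.39, -0.68, -0.62]]
top [[508.6871185287718, 0.0, 318.65432192778337], [0.0, 508.6871185287718, 244.2498032205506], [0.0, 0.0, 1.0]] -0.0021326330669336688 [ 473.36452102   60.54943065 1340.99587562] [[0.03, -1.0, 0.02], [-1.0, -0.03, -0.08], [0.08, -0.01, -1.0]]
{'time': 0.1, 'joint_pos': array([ 1.1514926 ,  0.42667957,  0.07387438,  1.60651836, -0.03411937,
        1.11080525, -0.0671044 ]), 'joint_velocities': array([ 6.52675289e-04, -2.52217152e-03, -8.28887833e-04, -2.35102900e-03,
       -3.98851765e-06, -1.47583259e-04,  2.39776148e-03]), 'joint_torque': array([ 1.02733381e-02, -9.37457013e+01,  3.67813088e+00, -4.55041087e+01,
       -4.85543080e-02,  1.67596294e-02, -3.06440961e-05]), 'eef_pos': array([ 179.77090145, -650.1912632 ,  181.35042505]), 'orientation': array([-5.63998386e-04,  9.90918630e-01,  1.34461657e-01, -1.13259188e-04]), 'ft_force': array([-0.39573478, -0.68005074,  0.11204291]), 'ft_torque': array([ 0.01473613, -0.02842441,  0.02270879]), 'finger_force': 0.0, 'gripper_width': 93.98937706817719}
```

View pics/s0.png

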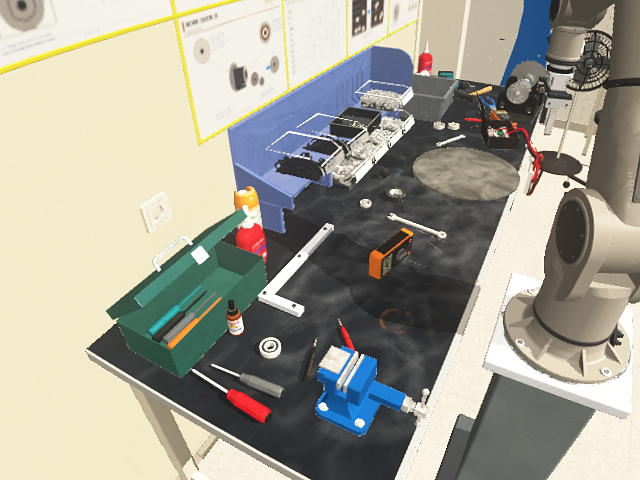

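View pics/t0.png

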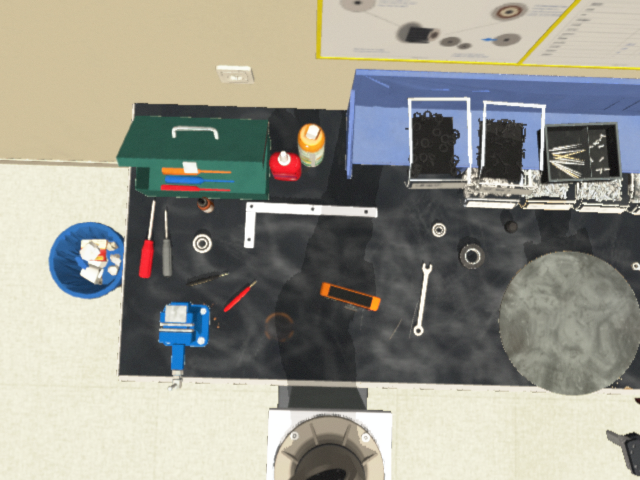

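The scene view shows the orange meter standing at (390,255), the L stop's corner at about (262,296), and the spanner to its right. In the top view the meter's top edge runs from (322,290) to (380,303), the stop's inner corner is near (254,214), the red probe is at (240,296) and the spanner at (423,300).

```bash
cat >> h.py <<'E'
def mask(im,roi,lo,hi):
    h=cv2.cvtColor(im,cv2.COLOR_RGB2HSV);m=cv2.inRange(h,np.array(lo),np.array(hi))
    k=np.zeros_like(m);a,b,c,d=roi;k[b:d,a:c]=m[b:d,a:c];return k
def rect(m):
    c=max(cv2.findContours(m,0,1)[0],key=cv2.contourArea);return c.reshape(-1,2),cv2.boxPoints(cv2.minAreaRect(c))
E
python3 - <<'E'
from h import *
im=cv2.cvtColor(cv2.imread("pics/t0.png"),cv2.COLOR_BGR2RGB)
m=mask(im,(300,270,400,330),(5,120,120),(25,255,255))
P=cv2.findNonZero(m);b=cv2.boxPoints(cv2.minAreaRect(P));print("meter",ray("top",b,78).round(1).tolist())
m=mask(im,(235,195,385,255),(0,0,150),(180,60,255))
c,_=rect(m);print("stop",cv2.approxPolyDP(c.reshape(-1,1,2),3,True).reshape(-1,2).tolist())
w=ray("top",c,18)
# long bar inner lower edge & short arm inner edge: per column/row extremes
cols=np.arange(268,372);lo=[np.where(m[:,u])[0].max()+.5 for u in cols];A=ray("top",np.c_[cols,lo],18)
rows=np.arange(222,244);rt=[np.where(m[v,:262])[0].max()+.5 for v in rows];B=ray("top",np.c_[rt,rows],18)
f=np.polyfit(A[:,1],A[:,0],1);g=np.polyfit(B[:,0],B[:,1],1);print(f,g)
y=(g[0]*f[1]+g[1])/(1-g[0]*f[0]);x=f[0]*y+f[1];print("corner",x,y)
print("ends",A[[0,-1]].round(1),B[[0,-1]].round(1))
for n,uv,z in(("probe",[[226,310],[256,282]],6),("spanner",[[427,265],[419,333]],4),("bearing",[[203,243]],7),("smallb",[[439,229]],6)):print(n,ray("top",uv,z).round(0).tolist())
E
```

```text
meter [[447.9, 40.8, 78.0], [482.7, 31.9, 78.0], [445.5, -114.1, 78.0], [410.8, -104.8, 78.0]]
stop [[244, 246], [253, 247], [256, 212], [376, 217], [377, 210], [247, 202]]
[3.46887777e-03 6.56581391e+02] [-1.59833575e-02  2.21518454e+02]
corner 657.3133667658581 211.01237920109003
ends [[657.9 177.9  18. ]
 [655.4 -92.4  18. ]] [[631.8 212.2  18. ]
 [576.7 212.7  18. ]]
probe [[401.0, 279.0, 6.0], [476.0, 204.0, 6.0]]
spanner [[533.0, -244.0, 4.0], [355.0, -225.0, 4.0]]
bearing [[574.0, 346.0, 7.0]]
smallb [[629.0, -275.0, 6.0]]
```

play_rows:
  commands: "0 0 0 0 0 7.4;0 0 0 0 0 7.4;0 0 0 0 0 7.4;0 0 0 0 0 7.4;0 0 0 0 0 0"
  jaw: -1

```text
time: 0.6
eef_pos: [179.9, -650.3, 181.6]
orientation: [-0.0, 0.992, -0.124, -0.0]
ft_force: [0.0, 0.6, -0.6]
gripper_width: 94.1
finger_force: 0.0
```

play_rows:
  commands: "5 -33 0 0 0 0;5 -33 0 0 0 0;5 -33 0 0 0 0;5 -33 0 0 0 0;5 -33 0 0 0 0;5 -33 0 0 0 0;5 -33 0 0 0 0;5 -33 0 0 0 0;5 -33 0 0 0 0;5 -33 0 0 0 0;5 -33 0 0 0 0;5 -33 0 0 0 0;5 -33 0 0 0 0;5 -33 0 0 0 0;5 -33 0 0 0 0;5 -33 0 0 0 0;5 -33 0 0 0 0;5 -33 0 0 0 0;5 -33 0 0 0 0;5 -33 0 0 0 0"

```text
time: 2.6
eef_pos: [438.4, -33.7, 182.1]
orientation: [0.0, 0.993, -0.121, 0.0]
ft_force: [0.8, -1.0, 0.3]
gripper_width: 94.0
finger_force: 0.0
```

play_rows:
  commands: "0 0 0 0 0 0;0 0 0 0 -8.5 0;0 0 0 0 -8.5 0;0 0 0 0 0 0"

```text
time: 3.0
eef_pos: [438.9, -36.1, 179.2]
orientation: [-0.019, 0.981, -0.121, -0.152]
ft_force: [0.4, -0.2, -0.5]
gripper_width: 93.9
finger_force: 0.0
```

play_rows:
  commands: "-13 0 4 0 0 0;-13 0 4 0 0 0;-13 0 4 0 0 0;0 0 0 0 0 0;0 0 0 0 0 0"

```text
time: 3.5
eef_pos: [398.3, -25.1, 182.8]
orientation: [-0.018, 0.982, -0.122, -0.145]
ft_force: [-1.0, 0.1, 0.4]
gripper_width: 93.7
finger_force: 0.0
```

play_rows:
  commands: "3.5 0 11.5 0 0 0;3.5 0 11.5 0 0 0;3.5 0 11.5 0 0 0;3.5 0 11.5 0 0 0;3.5 0 11.5 0 0 0;3.5 0 11.5 0 0 0;3.5 0 11.5 0 0 0;3.5 0 11.5 0 0 0;3.5 0 11.5 0 0 0;3.5 0 11.5 0 0 0;0 0 0 0 0 0"

```text
time: 4.6
eef_pos: [397.5, -24.9, 60.3]
orientation: [-0.018, 0.981, -0.122, -0.148]
ft_force: [-1.5, 0.3, -0.1]
gripper_width: 93.5
finger_force: 0.0
```

```bash
python3 - <<'E'
from h import *
im=snap("scene","s1");c=im[150:350,280:500];cv2.imwrite("pics/s1c.png",cv2.cvtColor(cv2.resize(c,None,fx=3,fy=3),cv2.COLOR_RGB2BGR))
E
```

```text
(no output)
```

View pics/s1c.png

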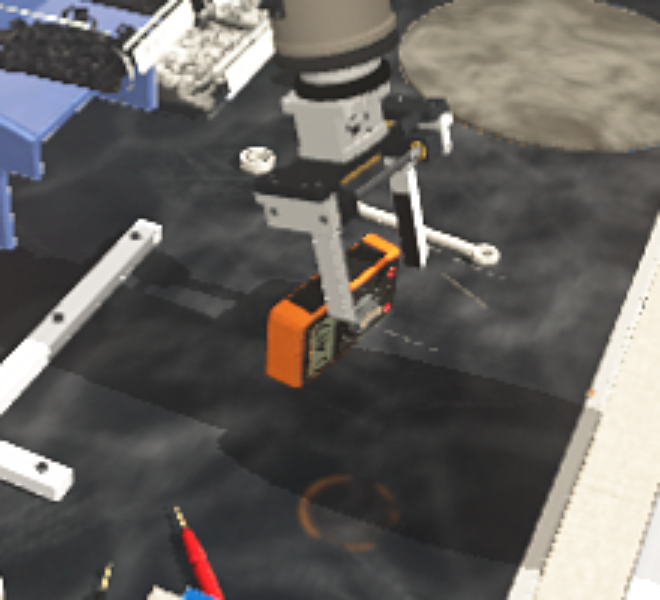

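The crop shows the open fingers in front of the dial face, near the top edge of the meter, with no contact yet. Next is a slow push.

play_rows:
  commands: "3 0 -0.9 0 0 0;3 0 -0.9 0 0 0;3 0 -0.9 0 0 0;3 0 -0.9 0 0 0;3 0 -0.9 0 0 0;3 0 -0.9 0 0 0;3 0 -0.9 0 0 0;3 0 -0.9 0 0 0"

```text
time: 5.45
eef_pos: [423.0, -31.2, 61.6]
orientation: [-0.018, 0.981, -0.122, -0.147]
ft_force: [1.4, 0.2, -0.1]
gripper_width: 93.7
finger_force: 0.0
```

play_rows:
  commands: "3 0 -0.9 0 0 0;3 0 -0.9 0 0 0;3 0 -0.9 0 0 0;3 0 -0.9 0 0 0;3 0 -0.9 0 0 0;3 0 -0.9 0 0 0"

```text
time: 6.05
eef_pos: [441.2, -35.8, 61.5]
orientation: [-0.018, 0.981, -0.122, -0.147]
ft_force: [-0.3, -0.3, 0.7]
gripper_width: 94.2
finger_force: 0.0
```

```bash
python3 - <<'E'
from h import *
im=snap("scene","s2");c=im[150:350,280:500];cv2.imwrite("pics/s2c.png",cv2.cvtColor(cv2.resize(c,None,fx=3,fy=3),cv2.COLOR_RGB2BGR))
E
```

```text
(no output)
```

View pics/s2c.png

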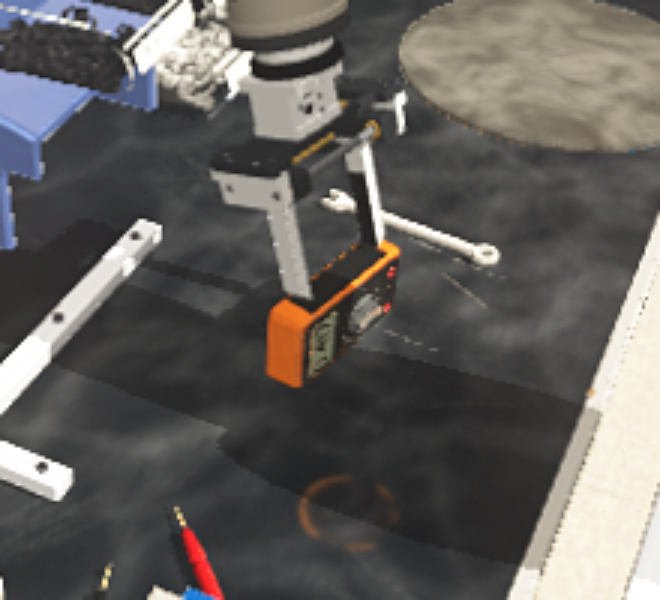

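The fingers are over the meter's top edge and the meter has not moved, with no force. The open finger tips must sit higher than the TCP, so I'll check by how much.

```bash
python3 - <<'E'
from h import *
for z in(60,70,80,90,100):
    print(z,(proj("scene",[[410.6,26.5,z],[384,-77,z]])-[280,150]).round(1).tolist()) 
print(((np.array([[350,325],[418,265]]))/3).round(1))
E
```

```text
60 [[115.8, 115.2], [139.9, 95.0]]
70 [[116.1, 112.1], [140.3, 91.9]]
80 [[116.4, 109.0], [140.8, 88.9]]
90 [[116.7, 105.9], [141.2, 85.8]]
100 [[117.1, 102.7], [141.6, 82.7]]
[[116.7 108.3]
 [139.3  88.3]]
```

play_rows:
  commands: "-4.8 0 1.5 0 0 0;-4.8 0 1.5 0 0 0;-4.8 0 1.5 0 0 0;-4.8 0 1.5 0 0 0;-4.8 0 1.5 0 0 0;-4.8 0 1.5 0 0 0;-4.8 0 1.5 0 0 0;-4.8 0 1.5 0 0 0;-4.8 0 1.5 0 0 0;0 0 0 0 0 0;2 0 7 0 0 0;2 0 7 0 0 0;2 0 7 0 0 0;0 0 0 0 0 0"

```text
time: 7.5
eef_pos: [396.0, -24.5, 38.3]
orientation: [-0.018, 0.981, -0.122, -0.148]
ft_force: [0.3, -0.5, 0.8]
gripper_width: 94.0
finger_force: 0.0
```

play_rows:
  commands: "3 0 -0.9 0 0 0;3 0 -0.9 0 0 0;3 0 -0.9 0 0 0;3 0 -0.9 0 0 0;3 0 -0.9 0 0 0;3 0 -0.9 0 0 0;3 0 -0.9 0 0 0;3 0 -0.9 0 0 0"

```text
time: 8.3
eef_pos: [421.2, -30.7, 39.3]
orientation: [-0.018, 0.981, -0.122, -0.147]
ft_force: [-0.9, 0.2, 0.3]
gripper_width: 94.0
finger_force: 0.4
```

play_rows:
  commands: "3 0 -0.9 0 0 0;3 0 -0.9 0 0 0;3 0 -0.9 0 0 0;3 0 -0.9 0 0 0"

```text
time: 8.7
eef_pos: [433.4, -33.8, 39.2]
orientation: [-0.018, 0.982, -0.122, -0.147]
ft_force: [-0.3, 1.0, -0.2]
gripper_width: 93.8
finger_force: 0.0
```

```bash
python3 - <<'E'
from h import *
im=snap("scene","s3");c=im[150:350,280:500];cv2.imwrite("pics/s3c.png",cv2.cvtColor(cv2.resize(c,None,fx=3,fy=3),cv2.COLOR_RGB2BGR))
E
```

```text
(no output)
```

View pics/s3c.png

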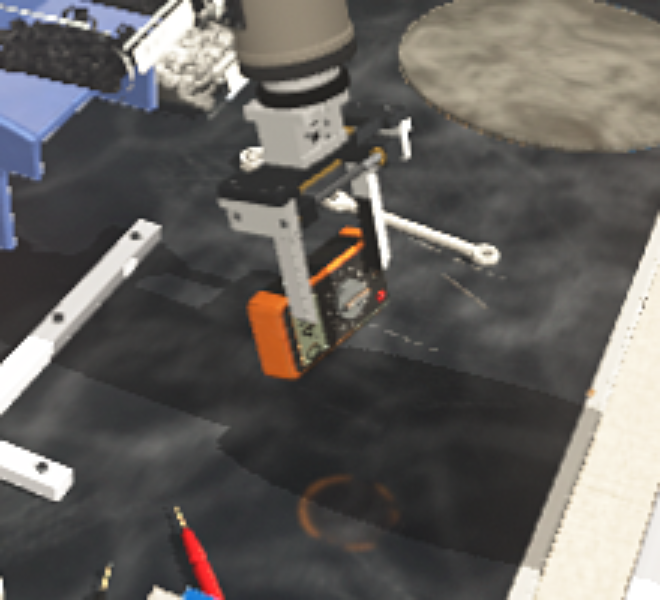

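The meter is tilting backward, with both fingers on its face near the top edge. I'll keep pushing.

play_rows:
  commands: "3 0 -0.9 0 0 0;3 0 -0.9 0 0 0;3 0 -0.9 0 0 0;3 0 -0.9 0 0 0;3 0 -0.9 0 0 0;3 0 -0.9 0 0 0;3 0 -0.9 0 0 0;3 0 -0.9 0 0 0;0 0 0 0 0 0;0 0 0 0 0 0;0 0 0 0 0 0"

```text
time: 9.85
eef_pos: [457.3, -39.8, 39.0]
orientation: [-0.018, 0.981, -0.122, -0.147]
ft_force: [0.5, -0.3, -0.2]
gripper_width: 94.3
finger_force: 0.0
```

```bash
python3 - <<'E'
from h import *
im=snap("scene","s4");c=im[150:350,280:500];cv2.imwrite("pics/s4c.png",cv2.cvtColor(cv2.resize(c,None,fx=3,fy=3),cv2.COLOR_RGB2BGR))
E
```

```text
(no output)
```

View pics/s4c.png

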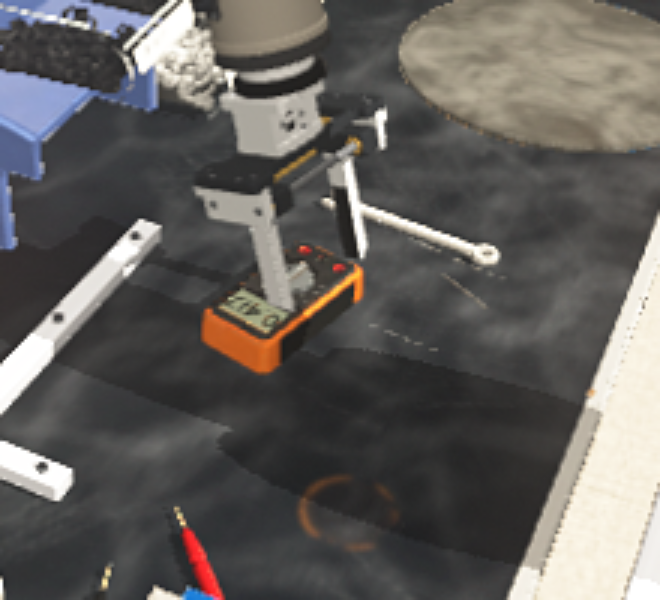

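The meter lies on its back, dial up, roughly still turned 0.25 rad. I'll raise the tool, straighten it and drop back.

play_rows:
  commands: "-4 0 -12 0 0 0;-4 0 -12 0 0 0;-4 0 -12 0 0 0;-4 0 -12 0 0 0;-4 0 -12 0 0 0;0 0 0 0 8.5 0;0 0 0 0 8.5 0;-5 0 0 0 0 0;-5 0 0 0 0 0;0 0 0 0 0 0;0 0 0 0 0 0"

```text
time: 11.0
eef_pos: [447.0, -37.1, 102.4]
orientation: [-0.0, 0.992, -0.123, -0.0]
ft_force: [-0.6, -0.5, 0.6]
gripper_width: 93.6
finger_force: 0.0
```

```bash
python3 - <<'E'
from h import *
im=snap("scene","s5");snap("top","t5")
m=mask(im,(300,200,440,300),(5,120,120),(25,255,255))
m=cv2.morphologyEx(m,cv2.MORPH_OPEN,np.ones((2,2),np.uint8))
c=im[200:300,320:440].copy()
cv2.imwrite("pics/s5c.png",cv2.cvtColor(np.hstack([cv2.resize(c,None,fx=3,fy=3),cv2.cvtColor(cv2.resize(m[200:300,320:440],None,fx=3,fy=3),8)]),cv2.COLOR_RGB2BGR))
d=np.array([.969,-.247]);e=np.array([.247,.969]);
for cx in([501,-51],):
    P=[np.r_[np.array(cx)+a*76*e+b*39*d,z] for z in(34,0) for a,b in((1,1),(1,-1),(-1,-1),(-1,1))]
    print(proj("scene",P).round(0).tolist())
h=cv2.convexHull(cv2.findNonZero(m));print(cv2.approxPolyDP(h,3,True).reshape(-1,2).tolist())
E
```

```text
[[345.0, 253.0], [368.0, 266.0], [402.0, 239.0], [380.0, 227.0], [345.0, 263.0], [367.0, 276.0], [401.0, 248.0], [379.0, 237.0]]
[[401, 240], [401, 250], [371, 274], [348, 263], [349, 254]]
```

View pics/s5c.png

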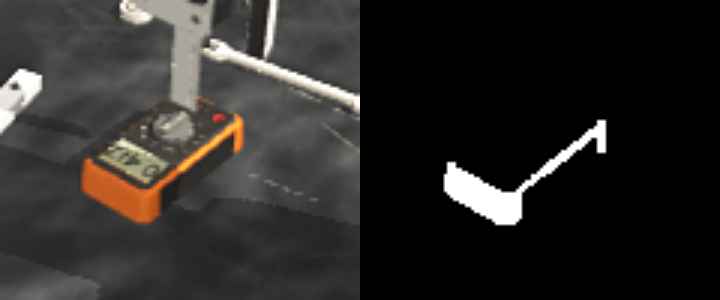

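The crop shows the meter dial up, with its corners within about 4 mm of the prediction. I'll descend behind its near side.

play_rows:
  commands: "-2 0 15 0 0 0;0 0 15 0 0 0;0 0 15 0 0 0;0 0 15 0 0 0;0 0 15 0 0 0;0 0 15 0 0 0;0 0 10 0 0 0;0 0 3 0 0 0;0 0 0 0 0 0;0 0 0 0 0 0"

```text
time: 12.1
eef_pos: [444.6, -36.5, -0.3]
orientation: [-0.0, 0.992, -0.123, 0.0]
ft_force: [0.2, -0.1, 0.8]
gripper_width: 93.7
finger_force: 0.0
```

play_rows:
  commands: "3 0 2 0 0 0;3 0 2 0 0 0;4 0 1 0 0 0;4 0 0 0 0 -1.5;4 0 0 0 0 -1.5;4 0 0 0 0 -1.5;4 0 0 0 0 -1.5;4 0 0 0 0 -1.5;4 0 0 0 0 -1.5;4 0 0 0 0 -1.5;4 0 0 0 0 -1.5;4 0 0 0 0 -1.5;4 0 0 0 0 -0.5;4 0 0 0 0 0;4 0 0 0 0 0;4 0 0 0 0 0;4 0 0 0 0 0;0 0 0 0 0 0;0 0 0 0 0 0"

```text
time: 14.0
eef_pos: [510.0, -44.0, -5.6]
orientation: [-0.0, 1.0, -0.001, 0.0]
ft_force: [-0.1, 0.0, 0.5]
gripper_width: 94.1
finger_force: 0.0
```

```bash
python3 - <<'E'
from h import *
im=snap("scene","s6")
m=mask(im,(250,200,440,300),(5,120,120),(25,255,255));m=cv2.morphologyEx(m,cv2.MORPH_OPEN,np.ones((2,2),np.uint8))
h=cv2.convexHull(cv2.findNonZero(m));print(cv2.approxPolyDP(h,2,True).reshape(-1,2).tolist())
cx=[565,-55];d=np.array([1,0]);e=np.array([0,1])
P=[np.r_[np.array(cx)+a*76*e+b*39*d,z] for z in(34,0) for a,b in((1,1),(1,-1),(-1,-1),(-1,1))]
print(proj("scene",P).round(0).tolist())
c=im[180:320,240:440]
cv2.imwrite("pics/s6c.png",cv2.cvtColor(cv2.resize(c,None,fx=4,fy=4),cv2.COLOR_RGB2BGR))
E
```

```text
[[389, 210], [358, 267], [351, 270], [332, 263], [251, 208], [251, 201]]
[[328.0, 250.0], [354.0, 258.0], [377.0, 227.0], [353.0, 220.0], [328.0, 259.0], [354.0, 268.0], [377.0, 237.0], [352.0, 230.0]]
```

View pics/s6c.png

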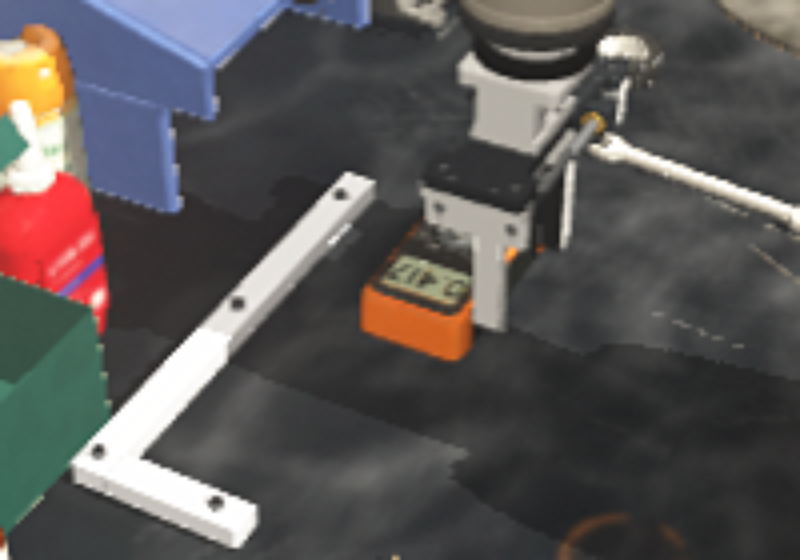

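The meter is now parallel to the long bar (near-left bottom corner about (358,267), so its centre is near (563,-60)). Next I'll go round to its right end.

play_rows:
  commands: "-6 0 0 0 0 0;-6 0 0 0 0 0;0 0 -20 0 0 0;0 0 -25 0 0 0;0 0 -25 0 0 0;0 0 0 0 0 -8.2;0 0 0 0 0 -8.2;0 0 0 0 0 -8.2;0 0 0 0 0 -8.2;0 0 0 0 0 -8.2;0 0 0 0 0 -8.2;0 0 0 0 0 -8.2;0 0 0 0 0 -8.2;0 0 0 0 0 -8.2;0 0 0 0 0 -8.2;0 0 0 0 0 -8.2;0 0 0 0 0 0"

```text
time: 15.75
eef_pos: [496.8, -44.3, 64.1]
orientation: [-0.0, 0.706, 0.708, -0.0]
ft_force: [-0.3, -0.1, 0.9]
gripper_width: 93.7
finger_force: 0.0
```

play_rows:
  commands: "-20 0 0 0 0 0;-20 0 0 0 0 0;-20 10 0 0 0 0;-20 15 0 0 0 0;-20 20 0 0 0 0;-20 20 0 0 0 0;0 0 0 0 0 0"
  jaw: 0.2

```text
time: 16.45
eef_pos: [564.0, -166.7, 64.0]
orientation: [0.0, 0.709, 0.705, 0.0]
ft_force: [-0.7, 1.2, -1.0]
gripper_width: 41.6
finger_force: 0.0
```

```bash
python3 - <<'E'
from h import *
o=env.get_obs();print(o["eef_pos"],o["joint_pos"],o["gripper_width"])
im=snap("top","t7");s=snap("scene","s7")
for n,i,r in(("top",im,(290,200,420,300)),("scene",s,(310,215,440,290))):
    m=mask(i,r,(5,120,120),(25,255,255));m=cv2.morphologyEx(m,cv2.MORPH_OPEN,np.ones((2,2),np.uint8))
    h=cv2.convexHull(cv2.findNonZero(m));print(n,cv2.approxPolyDP(h,2,True).reshape(-1,2).tolist())
    if n=="top":
        b=cv2.boxPoints(cv2.minAreaRect(h));w=ray("top",b,34);print(w.round(1).tolist(),w.mean(0))
E
```

```text
[ 564.02855302 -166.68150287   64.00751619] [ 0.6839421   0.49442939 -0.64786676  1.87675248  0.37653061  0.89373328
 -0.15305686] 41.60445218866261
top [[382, 266], [379, 269], [327, 267], [324, 261], [325, 241], [328, 238], [380, 240]]
[[519.3, 28.7, 34.0], [595.1, 27.5, 34.0], [593.1, -123.0, 34.0], [517.1, -121.2, 34.0]] [556.16902312 -47.00498306  34.        ]
scene [[377, 233], [377, 242], [355, 270], [331, 262], [332, 252]]
```

play_rows:
  commands: "0 -4 14 0 0 0;0 -4 14 0 0 0;0 0 14 0 0 0;0 0 12 0 0 0;0 0 0 0 0 0;8 0 0 0 0 0;8 0 0 0 0 0;8 0 0 0 0 0;6 0 0 0 0 0;6 0 0 0 0 0;6 0 0 0 0 0;6 0 0 0 0 0;6 0 0 0 0 0"

```text
time: 17.85
eef_pos: [555.1, -110.7, 10.8]
orientation: [0.001, 0.707, 0.707, -0.0]
ft_force: [-0.1, -5.7, 5.6]
gripper_width: 37.7
finger_force: 3.3
```

play_rows:
  commands: "7 0 0 0 0 0;7 0 0 0 0 0;7 0 0 0 0 0;7 0 0 0 0 0;7 0 0 0 0 0;7 0 0 0 0 0;7 0 0 0 0 0;7 0 0 0 0 0;7 0 0 0 0 0;7 0 0 0 0 0;7 0 0 0 0 0;7 0 0 0 0 0;7 0 0 0 0 0;7 0 0 0 0 0;7 0 0 0 0 0;7 0 0 0 0 0;7 0 0 0 0 0;7 0 0 0 0 0;0 0 0 0 0 0"

```text
time: 19.75
eef_pos: [554.9, 16.3, 10.8]
orientation: [0.001, 0.707, 0.708, 0.0]
ft_force: [-0.8, 0.2, 7.9]
gripper_width: 37.3
finger_force: 4.6
```

```bash
cat > look.py <<'E'
from h import *
import sys
k=sys.argv[1]
im=snap("top","t"+k);s=snap("scene","s"+k)
m=mask(im,(225,195,420,300),(5,120,120),(25,255,255));m=cv2.morphologyEx(m,cv2.MORPH_OPEN,np.ones((2,2),np.uint8))
b=cv2.boxPoints(cv2.minAreaRect(cv2.findNonZero(m)));w=ray("top",b,34);print(w.round(1).tolist(),w.mean(0))
c=s[190:330,230:430];cv2.imwrite(f"pics/s{k}c.png",cv2.cvtColor(cv2.resize(c,None,fx=4,fy=4),cv2.COLOR_RGB2BGR))
E
python3 look.py 8
```

```text
[[592.7, 124.1, 34.0], [597.9, 65.3, 34.0], [520.6, 58.6, 34.0], [515.5, 117.1, 34.0]] [556.66902242  91.28704347  34.        ]
```

play_rows:
  commands: "0 0 -1.5 0 0 0;5 0 -1 0 0 0;5 0 0 0 0 0;5 0 0 0 0 0;5 0 0 0 0 0;3 0 0 0 0 0;3 0 0 0 0 0;2 0 0 0 0 0"

```text
time: 20.65
eef_pos: [554.5, 44.3, 12.8]
orientation: [0.0, 0.707, 0.708, 0.0]
ft_force: [1.4, -1.0, -0.3]
gripper_width: 37.8
finger_force: 0.9
```

play_rows:
  commands: "2 0 0 0 0 0;2 0 0 0 0 0"

```text
time: 20.85
eef_pos: [554.4, 48.0, 12.8]
orientation: [0.0, 0.707, 0.707, 0.0]
ft_force: [2.1, -1.9, -0.3]
gripper_width: 37.7
finger_force: 0.9
```

play_rows:
  commands: "2 0 0 0 0 0;1 0 0 0 0 0"

```text
time: 21.05
eef_pos: [554.3, 51.2, 12.8]
orientation: [-0.0, 0.707, 0.707, 0.0]
ft_force: [0.3, -0.7, 0.5]
gripper_width: 37.4
finger_force: 0.5
```

play_rows:
  commands: "1 0 0 0 0 0;1 0 0 0 0 0"

```text
time: 21.25
eef_pos: [554.2, 53.1, 12.7]
orientation: [-0.0, 0.707, 0.707, -0.0]
ft_force: [0.6, -0.7, 0.2]
gripper_width: 37.6
finger_force: 0.2
```

```bash
python3 look.py 9
```

```text
[[538.1, 139.3, 34.0], [549.4, 122.8, 34.0], [515.8, 99.9, 34.0], [504.5, 116.5, 34.0]] [526.95880472 119.60984857  34.        ]
```

View pics/s9c.png

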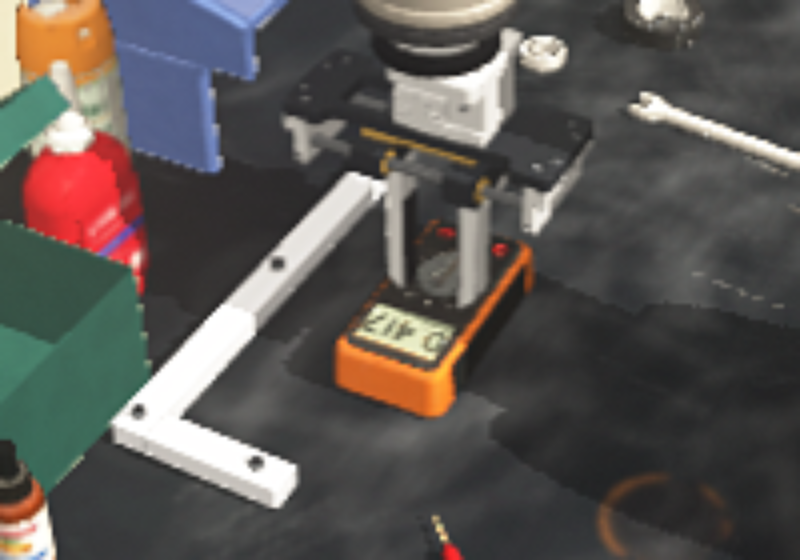

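The fingers have ridden up onto the meter's face, because the tips stand about 20 mm above the TCP at this opening too. The meter was dragged partway and still lies flat. I'll lift straight up, go back to the right and measure.

play_rows:
  commands: "0 0 -10 0 0 0;0 0 -15 0 0 0;0 0 -15 0 0 0;-30 0 -10 0 0 0;-30 0 0 0 0 0;-30 0 0 0 0 0;-30 0 0 0 0 0;-30 0 0 0 0 0;-30 0 0 0 0 0;0 0 0 0 0 0;0 0 0 0 0 0"

```text
time: 22.45
eef_pos: [554.8, -127.5, 63.9]
orientation: [0.0, 0.707, 0.707, 0.0]
ft_force: [-0.0, 0.9, 0.5]
gripper_width: 37.6
finger_force: 0.0
```

```bash
python3 look.py 10; python3 - <<'E'
from h import *
print(ray("scene",[[314.5,279.5],[344,286]],34).round(1).tolist())
E
```

```text
[[585.7, 127.6, 34.0], [589.9, -19.3, 34.0], [515.2, -21.1, 34.0], [511.0, 125.1, 34.0]] [550.44640171  53.07010816  34.        ]
[[577.9, 138.8, 34.0], [502.9, 126.2, 34.0]]
```

play_rows:
  commands: "0 -4 15 0 0 0;0 0 15 0 0 0;0 0 15 0 0 0;0 0 15 0 0 0;0 0 8 0 0 0;0 0 2 0 0 0;15 0 0 0 0 0;15 0 0 0 0 0;15 0 0 0 0 0;15 0 0 0 0 0;15 0 0 0 0 0;7 0 0 0 0 0;5 0 0 0 0 0;5 0 0 0 0 0;5 0 0 0 0 0;5 0 0 0 0 0;5 0 0 0 0 0;5 0 0 0 0 0"

```text
time: 24.35
eef_pos: [550.4, -15.1, -7.3]
orientation: [0.0, 0.707, 0.707, -0.0]
ft_force: [-0.7, -2.4, 0.1]
gripper_width: 37.7
finger_force: 1.0
```

```bash
python3 look.py 11
```

```text
[[587.8, 143.1, 34.0], [591.3, 22.0, 34.0], [516.6, 20.0, 34.0], [513.1, 140.6, 34.0]] [552.20720931  81.45321167  34.        ]
```

play_rows:
  commands: "5 0 0 0 0 0.6;5 0 0 0 0 0.6;5 0 0 0 0 0.6;5 0 0 0 0 0.5;5 0 0 0 0 0;5 0 0 0 0 0;5 0 0 0 0 0;5 0 0 0 0 0;5 0 0 0 0 0;5 0 0 0 0 0;5 0 0 0 0 0;3 0 0 0 0 0"

```text
time: 25.65
eef_pos: [552.2, 43.5, -7.2]
orientation: [-0.0, 0.721, 0.693, 0.0]
ft_force: [0.7, -1.0, -1.0]
gripper_width: 37.2
finger_force: 0.9
```

play_rows:
  commands: "2 0 0 0 0 0;2 0 0 0 0 0"

```text
time: 25.85
eef_pos: [552.4, 46.9, -7.2]
orientation: [0.0, 0.721, 0.693, -0.0]
ft_force: [0.4, -2.3, 0.0]
gripper_width: 37.4
finger_force: 1.0
```

```bash
python3 look.py 12
```

```text
[[519.5, 203.2, 34.0], [596.9, 203.4, 34.0], [596.2, 99.4, 34.0], [518.7, 99.8, 34.0]] [557.80253022 151.4578357   34.        ]
```

play_rows:
  commands: "2 0 0 0 0 0;1 0 0 0 0 0;0 0 0 0 0 0;-8 0 0 0 0 0;-8 0 0 0 0 0;0 0 -25 0 0 0;0 0 -25 0 0 0;0 0 -25 0 0 0;-10 -10 0 0 0 8;0 0 0 0 0 8;0 0 0 0 0 8;0 0 0 0 0 8;0 0 0 0 0 8;0 0 0 0 0 8;0 0 0 0 0 8;0 0 0 0 0 8;0 0 0 0 0 8;0 0 0 0 0 8;0 0 0 0 0 7;0 0 0 0 0 0"
  jaw: 0.2

```text
time: 27.95
eef_pos: [541.5, 23.7, 67.8]
orientation: [0.0, 1.0, 0.005, 0.0]
ft_force: [-0.5, -0.2, 0.1]
gripper_width: 37.3
finger_force: 0.0
```

```bash
python3 look.py 13
```

```text
[[519.8, 206.6, 34.0], [597.2, 205.2, 34.0], [594.5, 104.5, 34.0], [517.1, 106.4, 34.0]] [557.13124449 155.67259681  34.        ]
```

play_rows:
  commands: "-22 0 0 0 0 0;-22 0 0 0 0 0;0 -27 0 0 0 0;0 -27 0 0 0 0;0 -28 0 0 0 0;0 -28 0 0 0 0;0 0 0 0 0 0;0 0 20 0 0 0;0 0 20 0 0 0;0 0 20 0 0 0;0 0 12 0 0 0;0 0 2 0 0 0;0 0 0 0 0 0;4 0 0 0 0 0;4 0 0 0 0 0;4 0 0 0 0 0;4 0 0 0 0 0"
  jaw: -1

```text
time: 29.75
eef_pos: [512.3, 133.8, -6.0]
orientation: [0.0, 1.0, 0.007, -0.0]
ft_force: [-3.1, -0.9, 1.5]
gripper_width: 93.7
finger_force: 1.5
```

play_rows:
  commands: "4 0 0 0 0 0;4 0 0 0 0 0;4 0 0 0 0 0;4 0 0 0 0 0;4 0 0 0 0 0;4 0 0 0 0 0;4 0 0 0 0 0;4 0 0 0 0 0;4 0 0 0 0 0;4 0 0 0 0 0;3 0 0 0 0 0"

```text
time: 30.85
eef_pos: [555.1, 134.6, -6.3]
orientation: [-0.0, 1.0, 0.007, -0.0]
ft_force: [-4.4, 0.5, 3.9]
gripper_width: 94.2
finger_force: 2.6
```

```bash
python3 look.py 14
```

```text
[[637.4, 97.0, 34.0], [653.5, 79.4, 34.0], [615.3, 44.8, 34.0], [599.2, 62.5, 34.0]] [626.3727097   70.91510387  34.        ]
```

View pics/s14c.png

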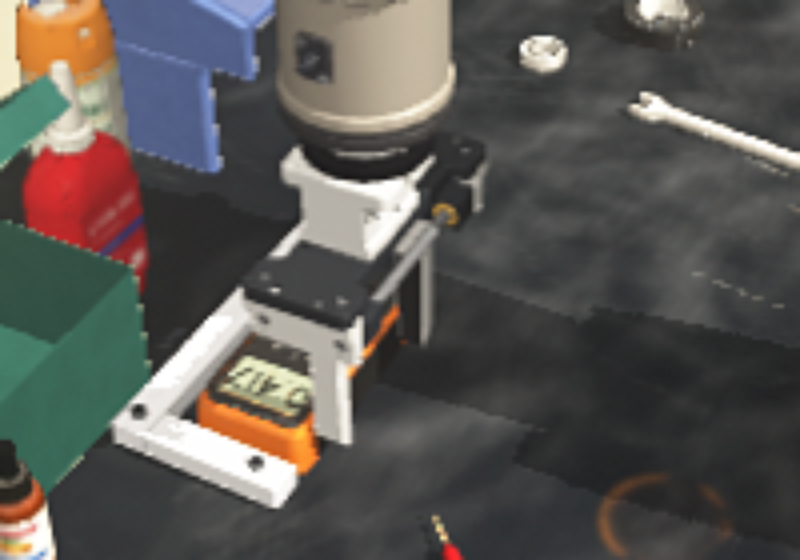

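The meter is entering the corner, with its left end beside the short arm. I'll keep going until the force rises.

play_rows:
  commands: "3 0 0 0 0 0;3 0 0 0 0 0;2 0 0 0 0 0;2 0 0 0 0 0"

```text
time: 31.35
eef_pos: [565.2, 134.6, -6.3]
orientation: [0.0, 1.0, 0.007, -0.0]
ft_force: [-2.3, 0.7, 0.5]
gripper_width: 93.9
finger_force: 1.2
```

play_rows:
  commands: "2 0 0 0 0 0;2 0 0 0 0 0"

```text
time: 31.55
eef_pos: [569.3, 134.7, -6.2]
orientation: [-0.0, 1.0, 0.007, 0.0]
ft_force: [-1.6, 0.0, -1.2]
gripper_width: 93.9
finger_force: 0.8
```

play_rows:
  commands: "2 0 0 0 0 0;1 0 0 0 0 0"

```text
time: 31.75
eef_pos: [570.5, 134.7, -6.4]
orientation: [0.0, 1.0, 0.007, -0.001]
ft_force: [-16.0, -0.6, 12.6]
gripper_width: 93.9
finger_force: 7.9
```

play_rows:
  commands: "1 0 0 0 0 0;1 0 0 0 0 0"

```text
time: 31.95
eef_pos: [570.5, 134.7, -6.5]
orientation: [0.001, 1.0, 0.007, -0.003]
ft_force: [-27.1, -0.7, 22.9]
gripper_width: 94.0
finger_force: 13.7
```

play_rows:
  commands: "0.5 0 0 0 0 0;0 0 0 0 0 0"

```text
time: 32.15
eef_pos: [570.5, 134.7, -6.5]
orientation: [0.001, 1.0, 0.007, -0.003]
ft_force: [-25.9, -1.3, 22.4]
gripper_width: 94.0
finger_force: 13.1
```

play_rows:
  commands: "-3 0 0 0 0 0;-5 0 0 0 0 0;-7 0 0 0 0 0;0 0 -25 0 0 0;0 0 -25 0 0 0;0 0 -25 0 0 0;0 25 0 0 0 0;0 25 0 0 0 0;0 26 0 0 0 0;0 26 0 0 0 0;0 26 0 0 0 0;0 27 0 0 0 0;15 0 0 0 0 0;20 0 0 0 0 0;20 0 0 0 0 0;0 0 0 0 0 0;0 0 0 0 0 0"

```text
time: 33.85
eef_pos: [616.3, -19.6, 68.6]
orientation: [-0.0, 1.0, 0.007, -0.0]
ft_force: [-0.1, -0.1, -1.3]
gripper_width: 94.0
finger_force: 0.0
```

```bash
python3 look.py 15;python3 - <<'E'
from h import *
print(proj("top",[[y,x,34] for y,x in((657,211),(657,59),(579,211),(579,59))]).round(0).tolist())
im=cv2.imread("pics/t15.png");im=cv2.cvtColor(im,cv2.COLOR_BGR2RGB)
m=mask(im,(240,195,420,300),(5,120,120),(25,255,255));print(m.any(0).nonzero()[0][[0,-1]],m.any(1).nonzero()[0][[0,-1]])
E
```

```text
[[650.8, 207.3, 34.0], [655.2, 60.0, 34.0], [579.9, 57.8, 34.0], [575.7, 204.5, 34.0]] [615.40841069 132.39471125  34.        ]
[[255.0, 212.0], [313.0, 213.0], [254.0, 242.0], [313.0, 243.0]]
[249 312] [213 287]
```

play_rows:
  commands: "0 0 20 0 0 0;0 0 20 0 0 0;0 0 20 0 0 0;0 0 12 0 0 0;0 0 2 0 0 0;0 0 0 0 0 0;0 -5 0 0 0 0;0 -5 0 0 0 0;0 -4 0 0 0 0;0 -2 0 0 0 0;0 -2 0 0 0 0"

```text
time: 35.05
eef_pos: [616.4, -1.4, -5.0]
orientation: [-0.0, 1.0, 0.007, 0.0]
ft_force: [0.2, -0.2, 0.2]
gripper_width: 94.1
finger_force: 0.0
```

play_rows:
  commands: "0 -1 0 0 0 0;0 -1 0 0 0 0;0 -1 0 0 0 0"

```text
time: 35.35
eef_pos: [616.3, 1.2, -5.2]
orientation: [-0.0, 1.0, 0.006, -0.0]
ft_force: [-0.9, -0.6, -0.3]
gripper_width: 94.2
finger_force: 0.0
```

play_rows:
  commands: "0 -1 0 0 0 0;0 -1 0 0 0 0"

```text
time: 35.55
eef_pos: [616.3, 3.2, -5.3]
orientation: [0.0, 1.0, 0.006, -0.0]
ft_force: [0.7, -3.0, -0.2]
gripper_width: 94.2
finger_force: 1.2
```

Touching, so I'll continue gently.

play_rows:
  commands: "0 -1 0 0 0 0;0 -1 0 0 0 0"

```text
time: 35.75
eef_pos: [616.2, 4.9, -5.2]
orientation: [0.0, 1.0, 0.006, -0.0]
ft_force: [-0.3, -3.2, -0.9]
gripper_width: 94.2
finger_force: 1.1
```

play_rows:
  commands: "0 -1 0 0 0 0;0 -0.5 0 0 0 0"

```text
time: 35.95
eef_pos: [616.3, 5.5, -5.2]
orientation: [0.001, 1.0, 0.006, -0.0]
ft_force: [0.5, -9.3, 0.8]
gripper_width: 94.1
finger_force: 4.5
```

play_rows:
  commands: "0 -0.5 0 0 0 0;0 -0.5 0 0 0 0"

```text
time: 36.15
eef_pos: [616.3, 5.6, -5.2]
orientation: [0.001, 1.0, 0.006, -0.0]
ft_force: [-0.8, -11.7, 2.4]
gripper_width: 93.9
finger_force: 6.3
```

The left end is seated. I'll back off, lift clear and check.

play_rows:
  commands: "0 2 0 0 0 0;0 8 0 0 0 0;0 10 0 0 0 0;0 0 -25 0 0 0;0 0 -25 0 0 0;0 0 -25 0 0 0;0 35 -20 0 0 0;0 40 0 0 0 0;0 40 0 0 0 0;0 40 0 0 0 0;0 40 0 0 0 0;0 0 0 0 0 0"

```text
time: 37.35
eef_pos: [617.7, -214.8, 89.5]
orientation: [0.001, 1.0, 0.003, -0.0]
ft_force: [-1.0, 0.4, 0.2]
gripper_width: 94.0
finger_force: 0.0
```

```bash
python3 look.py 16;python3 - <<'E'
from h import *
im=cv2.cvtColor(cv2.imread("pics/t16.png"),cv2.COLOR_BGR2RGB);t0=cv2.cvtColor(cv2.imread("pics/t0.png"),cv2.COLOR_BGR2RGB)
m=mask(im,(225,195,420,300),(5,120,120),(25,255,255));m=cv2.morphologyEx(m,cv2.MORPH_OPEN,np.ones((2,2),np.uint8))
cols=np.arange(262,306)
g=lambda im:cv2.cvtColor(im,cv2.COLOR_RGB2HSV)
far=[m[:,u].nonzero()[0][0] for u in cols];near=[m[:,u].nonzero()[0][-1] for u in cols]
for v in(far,near):
    w=ray("top",np.c_[cols,v],34);f=np.polyfit(w[:,1],w[:,0],1);print("meter edge slope",f[0],"x at 135",np.polyval(f,135))
# stop outer (far) edge in t0 and inner
s=mask(t0,(235,195,385,255),(0,0,150),(180,60,255))
cols=np.arange(262,372)
for k in(0,-1):
    v=[s[:,u].nonzero()[0][k] for u in cols];w=ray("top",np.c_[cols,v],18)
    f=np.polyfit(w[:,1],w[:,0],1);r=w[:,0]-np.polyval(f,w[:,1]);q=abs(r)<2;f=np.polyfit(w[q,1],w[q,0],1);print("stop slope",f[0],"x at 135",np.polyval(f,135))
rows=np.arange(222,244)
for k in(0,-1):
    v=[s[r,:262].nonzero()[0][k] for r in rows];w=ray("top",np.c_[v,rows],18);print("arm",np.polyfit(w[:,0],w[:,1],1))
E
```

```text
[[650.7, 209.9, 34.0], [655.2, 62.6, 34.0], [579.9, 60.4, 34.0], [575.6, 207.0, 34.0]] [615.33217113 134.97255631  34.        ]
meter edge slope 0.28584425067592406 x at 135 620.0301234227068
meter edge slope -0.006469307257228698 x at 135 579.5848862484613
stop slope 0.018433556641393546 x at 135 683.1040363117027
stop slope 0.00385758906076184 x at 135 658.4234293818322
arm [-8.35228657e-03  2.41506416e+02]
arm [-1.59055411e-02  2.22772387e+02]
```

```bash
python3 -c "
from station import env
print(env.hand_in())"
```

```text
the job is handed in; nothing more can be done
None
```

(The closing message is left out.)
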